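# Walk the altar lamp clear and take off its battery cover

## Task

The red altar lamp has been left tight against the fixed stone block, so no finger fits in front of its battery cover's release tab. Walk the lamp back by pushing its front corners in turn, a couple of centimetres at a time, until it stands squarely a good finger's width (about 45 mm) clear of the block; then press the tab inward, pivot the cover up out of its frame and lay it right way up in the empty celadon saucer. Do not bump the lamp's glowing shade or tip the lamp, and leave everything else where it stands.

Things in the scene. Friction and masses are not known exactly. Their poses are not given: they have to be found in the camera images.
- lamp: Red plastic lamp, loose, 0.9 to 1.3 kg; sliding it takes 6 to 14 N. Base 130 (x) x 200 (y) x 46 mm high, flat upright front face at its own x = -65 mm. Origin at the centre of the underside, z up, -x towards the stone block and, within 0.3 rad, the robot. Shade on its rear left corner, a dark rocker switch on the rear right; in front a pocket in the deck (x -60 to +2, y -32 to +32 mm) holds the battery cover.
- shade: Peach-coloured bud-shaped lamp shade fixed on the lamp, 48 mm across, its top 96 mm above the table; origin at the centre of its underside, at lamp x = +36, y = +72, z = 46 mm. Not to be touched.
- lamp_front (a point): Middle of the lower edge of the lamp's front face.
- lamp_slot (a point): Middle of the pocket's rear edge (lamp x = +2, z = 40 mm), where the cover's tongue sits under a lip. The pocket's front wall (5 mm thick) has a like lip, z 42.5 to 46 mm, that the tab's hook catches under. The cover lies on two side ledges, top z = 38 mm, which end at lamp x = -4 mm: there it pivots.
- cover: Ivory snap-in battery cover, loose, 60 g. Plate 59 (x) x 61 (y) x 5 mm; origin at the centre of the plate's underside; axes as the lamp's when fitted, then at lamp x = -29, y = 0, z = 38 mm, with 1.5 mm play. Two fins 30 mm wide in y stand on it up to z = 27 mm: the black release tab in front (outer face x = -28 mm, 5 mm thick) and an ivory fixed rib (rear face x = -6 mm, 7 mm thick).
- tab (a joint): Travel of the release tab towards the rib (cover +x), 0 = out and latched, 0.008 m = fully pressed; springs back (3 N to start, 7 N at the end). The hook sticks out 5 mm beyond the plate's front edge and frees from the lip at about 0.0035 to 0.005 m.
- cover_grip (a point): Middle of the pinch, cover x = -17, z = 20 mm. Pinching tab and rib together from above (22 mm wide, 14 mm when pressed home) frees the hook and holds the cover at once; then swing the tab end up about the far end by some 0.3 rad, draw the cover out to lamp -x and lift.
- cover_tongue (a point): Root of the cover's tongue (cover x = +31, z = 2 mm), at lamp_slot when fitted. The tongue is 40 mm wide, 3 mm thick and sticks out 6 mm at the plate's +x end.
- stone: Pale marble block 45 (x) x 90 (y) x 62 mm high, fixed to the table, 4 to 8 mm in front of the lamp at the start and nearly parallel to it; origin at the centre of its underside; its rear face, towards the lamp, is at its own x = +22.5 mm. About 50 mm of lamp front face is free on either side of it.
- saucer_free: Empty pale-green (celadon) saucer, loose, 150 mm across, rim 18 mm high, flat floor 92 mm across at z = 5 mm; origin at the centre of its underside. Left or right of the lamp.
- saucer_full: The same saucer with a peach on it, on the other side.
- peach: Resin peach, 62 mm across, 58 mm high, standing in its saucer; origin under its centre.
- canister: Lidded steel canister, 80 mm across, 101 mm high; origin under its centre.
- figurine: Brown resin monk figurine, 62 mm across, 93 mm high; origin under its centre.
- vase: Green glass bud vase, 54 mm across, 105 mm high; origin under its centre.
- teacup: Small celadon teacup, 64 mm across, 45 mm high; origin under its centre.
There are look-alikes about, which are no part of the job. There is more than one size of the cover; the one meant has the size given above.

How it is judged:
On the way, in this order (a step that is already met when the one before it is completed fails the run):
1. one front corner has been pushed ahead of the other (angle between the x axis of lamp and the x axis of stone, either way round above 0.04 rad), for 0.05 s.
2. the lamp has been slid square and clear of the stone block (35 to 100 mm) (x of lamp_front in the frame of stone between 0.0575 and 0.1225 m and angle between the x axis of lamp and the x axis of stone, either way round below 0.2 rad), for 0.2 s.
3. the cover has been pivoted up, its tongue still at the slot (angle between the z axis of cover and the z axis of lamp, either way round above 0.12 rad and distance between cover_tongue and lamp_slot below 0.02 m), for 0.05 s.
At the end, for the whole second after the job is handed in: The lamp stands upright, at rest, 35 to 100 mm clear of the stone block and within 0.2 rad of square to it; the cover lies released and at rest, right way up (within 0.3 rad of level), in the empty saucer, its centre within 35 mm of the saucer's centre and at most 25 mm above its foot (all of step 2 and horizontal distance between cover and saucer_free below 0.035 m and z of cover in the frame of saucer_free below 0.025 m and angle between cover's own z axis and vertical below 0.3 rad and linear speed of each of cover, lamp below 0.02 m/s and angle between lamp's own z axis and vertical below 0.05 rad); the robot touches nothing.
It fails at once if the lamp's shade is bumped (over 3 N) (contact force between any of the fingers, the arm and shade above 3 N).
It fails at once if the lamp is tipped (over 0.12 rad) (angle between lamp's own z axis and vertical above 0.12 rad).
It fails at once if the empty saucer is shoved more than 30 mm (distance of saucer_free from where it was at the start of the episode above 0.03 m).
It fails at once if another thing (full saucer, peach, canister, figurine, vase or teacup) is shifted more than 20 mm (distance of any of saucer_full, peach, canister, figurine, vase, teacup from where it was at the start of the episode above 0.02 m).
It also fails if it takes over 64 s, if anything falls off the work surface, if the arm or the gripper's body presses on something with over 40 N, if the wrist force passes 120 N, or if a joint passes its speed limit or range.

## Robot

A 7-joint arm with a two-finger parallel gripper is mounted at the origin on the work surface. World frame = base frame: x ahead of the robot, y to its left, z up, the work surface at z = 0. Lengths are in m, angles in rad, forces in N, time in s.
With the tool pointing down it reaches from about 0.4 to 0.85 m from the base axis. Payload 4.5 kg.
Tool frame: the origin (TCP) lies between the finger pads; the fingertips stand arm.tip_extent ahead of it and the grasp point (between the pads) lies 8 mm behind it (arm.tip_extent is the distance from the TCP to the fingertips, in m); y points along the fingers, x is the direction in which the jaws open and shut, and the axes are right-handed (so a half turn about y gives the same grasp; the last joint's range is limited). The gripper opens to 85 mm and grips with 20 to 120 N. Pads are 22 mm wide; open, the fingers measure 114 mm over their backs; the gripper's body (76 mm by 85 mm) begins 54 mm behind the grasp point. The pads swing forward as they close: fully open they stand 13 mm farther back than shut.
Start: joints at [-1.2, 0.689, -0.195, 1.565, 0.157, 0.902, -0.215], TCP at [0.207, 0.59, 0.242] pointing down, gripper open.
Joint ranges: [-3.01, 3.01], [-0.46, 2.08], [-1.47, 1.51], [0.13, 2.56], [-1, 4.14], [0.04, 2.09], [-2.66, 2.66]. Speed limits (rad/s): [2.57, 2.57, 3.14, 3.14, 3.14, 3.14, 3.14].

## Interface

Orientations are given as a rotation vector (axis times angle).
In Python, from rig import read_state, viewer, arm, nets gives the robot as it stands.
- The arm moves only by the tool jog_arm, never from a script. Its argument "moves" is text: rows parted by semicolons, each of 7 numbers parted by spaces: the shift along the tool's x, y, z in mm, then the turn, a rotation vector about the tool's x, y, z in rad, then the finger opening in mm, from 0 to 85.4. In form: dx dy dz wx wy wz fingers; .... A call has 1 to 10 rows; each row is the pose to reach, as a shift and turn from the pose commanded when the call began, along the tool's axes at that moment; what a row does not reach only later rows make up. A row lasts 1/8 s, in which the tool goes at most 62.5 mm and 10.7 degrees, less where a joint would pass 70% of its speed; a pose out of reach is approached as far as the arm can. A call with a gripper value outside its range is refused whole. The fingers move at their own pace and stop on an object; "force" is the grip in N (left out, the last holds). Time passes only in rows, so rows that repeat a pose let the fingers close. It gives the time, the measured TCP pose, the force and the opening at its end, in the units of the state.
- read_state(): the state, without advancing time (a new reading comes with each control period).
- viewer.snapshot(name): name is "side" or "top" or "wrist"; returns a dict with "image" (400x640x3 uint8, red, green, blue), "fx", "fy", "cx", "cy" (pixels), "extrinsics" (4x4, takes a point from camera to world coordinates); the wrist camera has in their place "hand_eye" (4x4, takes a point from camera to tool coordinates, whose origin is the TCP and whose axes are the tool frame's). Camera axes: x right, y up, looking along -z (the intrinsics and any distortion apply to the point x, -y, -z); pixel columns grow to the right and rows downward; lengths in m; the calibration is good to about 2 mm. A picture is of the moment at which its call begins: read the wrist's pose just before it. There is no depth.
- arm.sign_off(): hands the job in, once; it reports no verdict.
Trained networks look in a picture, given as the dict that the camera call returned (one of the last four; its "shot" number tells which), for a name from the list of things; names that differ only in an ending like _2 or _b are one class to them, and where a whole thing is asked for, a point or a joint stands for the part that bears it (a point fixed in the world has none). Each returns a list of dicts, best first, with "p" (0 to 1); they miss things now and then, are a little off and sometimes report something else, mostly with a low value. They report only what shows in the picture. A call takes as long as a camera call. They do not tell look-alikes from the thing itself.
- nets.spot_in(picture, name): "centre" ([column, row] in pixels, amid what is visible of it).
- nets.outline_of(picture, name): "region" (400x640 bool, what is visible of it) and "centre" ([column, row] in pixels, amid what is visible of it).
The state is a dict: "t": time; "joints": joint angles; "joint_velocities": joint speeds; "effort": joint torques, N m; "eef_pos": TCP position; "tool_rot": TCP orientation; "force": force on the tool from outside, world axes, zero at the start; "torque": the same for the moment, N m; "gripper_width": opening from 0.0 (shut) to 1.0 (fully open).
Only numpy, scipy, OpenCV 4.12 (cv2) and the standard library are available. Lean on these libraries where they do the work, as an engineer would, in place of code of your own. Each camera call takes 0.05 s, during which the arm holds its last target.

## Working session

There is one attempt and no reset: what is moved stays moved. The work goes in short steps, Python scripts to look and compute and a tool call to move; the robot and the scene stay as the last step left them, time stands still between calls to the robot, and variables do not carry over. Pictures are saved under pics/ and viewed, and the job is handed in when it is done.

Besides the shell and the picture viewer there is one more tool, called after "Call:" in YAML: its name, and indented under it one key for each argument. jog_arm: Moves the arm, as the interface text tells. Its arguments: {"type":"object","properties":{"moves":{"type":"string"},"force":{"type":"number"}},"required":["moves"]}

```bash
ls; mkdir -p pics; python3 - <<'E'
from rig import read_state, viewer, arm, nets
import cv2,json
s=read_state(); print({k:s[k] for k in ('t','eef_pos','tool_rot','force','gripper_width')}, arm.tip_extent)
for n in ('top','side'):
    p=viewer.snapshot(n); cv2.imwrite(f'pics/{n}0.png',p['image'][:,:,::-1]); print(n,p['fx'],p['fy'],p['cx'],p['cy'],p['extrinsics'],[k for k in p])
    if n=='top':
        for o in ('lamp','shade','cover','stone','saucer_free','saucer_full','tab'):
            print(o,[(r['centre'],round(r['p'],2)) for r in nets.spot_in(p,o)])
E
```

```text
pics
{'t': 0.0, 'eef_pos': array([0.20635874, 0.58925077, 0.24146484]), 'tool_rot': array([-1.35111947, -0.95666741,  0.95912306]), 'force': array([-0.81499274, -0.37504935,  0.1784731 ]), 'gripper_width': 0.9989077046511323} 0.011
top 440.86460283109096 440.86460283109096 318.47210316879784 196.5818765111351 [[ 0.01460422  0.99800591 -0.06140785  0.53965361]
 [-0.99988396  0.01431031 -0.00522331 -0.01450672]
 [-0.00433413  0.061477    0.99809909  1.04690467]
 [ 0.          0.          0.          1.        ]] ['image', 'fx', 'fy', 'cx', 'cy', 'extrinsics', 'shot']
lamp [([293.3, 197.1], 0.95), ([182.8, 213.7], 0.72)]
shade [([262.4, 188.6], 0.63)]
cover [([297.9, 213.8], 0.97), ([284.0, 285.2], 0.89), ([339.3, 288.5], 0.69), ([295.0, 197.4], 0.43)]
stone [([302.8, 239.4], 0.85), ([292.4, 197.1], 0.21)]
saucer_free [([455.6, 198.6], 0.86)]
saucer_full [([180.8, 211.5], 0.78)]
tab [([296.9, 213.9], 0.69), ([339.4, 281.3], 0.48)]
side 442.6554852657743 442.6554852657743 316.30660643124617 204.80379866203086 [[-0.96191285  0.19880545 -0.1876168   0.37771742]
 [-0.27323625 -0.67892926  0.68146681  0.70138652]
 [ 0.00810078  0.70677539  0.70739163  0.76818671]
 [ 0.          0.          0.          1.        ]] ['image', 'fx', 'fy', 'cx', 'cy', 'extrinsics', 'shot']
```

View pics/top0.png

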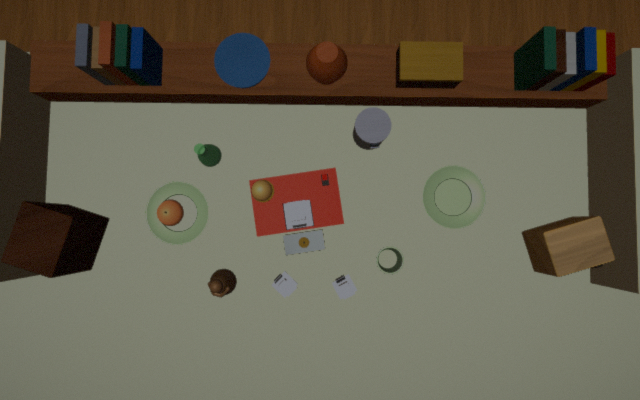

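View pics/side0.png

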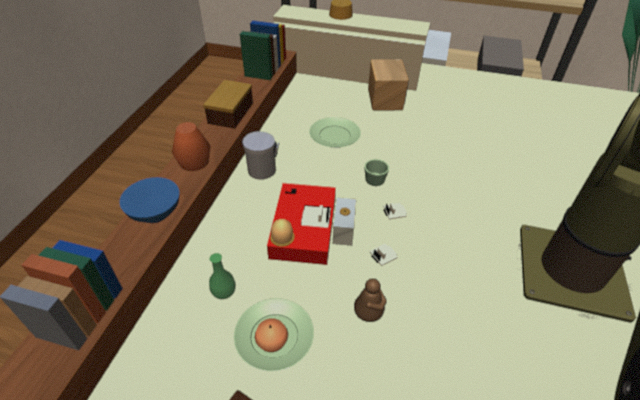

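```bash
python3 - <<'E'
from rig import read_state
from scipy.spatial.transform import Rotation as R
s=read_state();print(R.from_rotvec(s['tool_rot']).as_matrix().round(3), s['joints'])
import cv2
a=cv2.imread('pics/top0.png')
cv2.imwrite('pics/top0c.png',cv2.resize(a[150:310,210:410],None,fx=4,fy=4,interpolation=cv2.INTER_CUBIC)[:600])
E
```

```text
[[ 0.33   0.    -0.944]
 [ 0.944 -0.     0.33 ]
 [-0.    -1.    -0.   ]] [-1.20020193  0.689155   -0.19456601  1.56538819  0.15731912  0.90248308
 -0.21513956]
```

View pics/top0c.png

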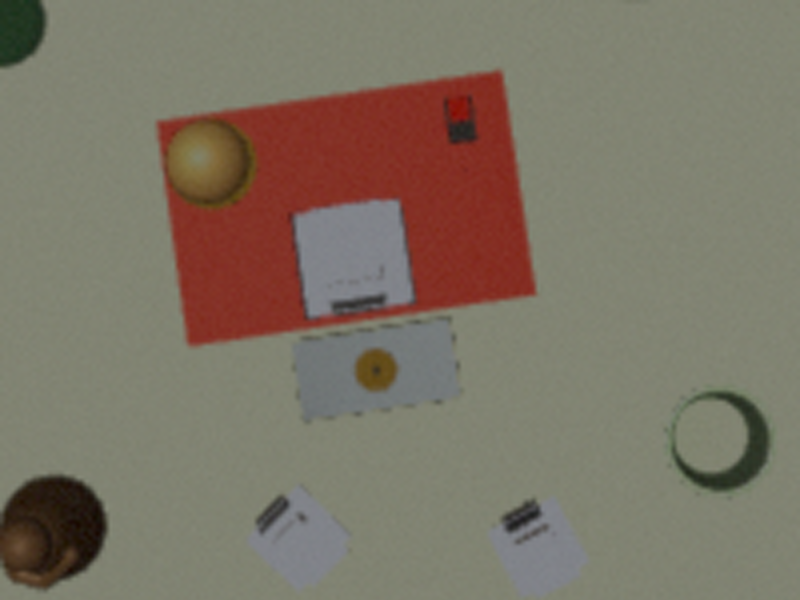

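The top view at (298,214) shows the cover fitted in the red lamp. Look-alikes are the loose covers at (284,285) and (343,288); both lie on the table and look smaller, so I choose the fitted one. The empty saucer is at (454,197), and the other one at (178,212) has the peach on it.

```bash
cat > h.py <<'E'
from rig import read_state, viewer, arm, nets
import numpy as np, cv2
from scipy.spatial.transform import Rotation as R
from scipy.optimize import least_squares
def ray(p,uv,E=None):
    E=p['extrinsics'] if E is None else E
    E=np.array(E)
    d=np.array([(uv[0]-p['cx'])/p['fx'],-(uv[1]-p['cy'])/p['fy'],-1.])
    return E[:3,3],E[:3,:3]@d
def at_z(p,uv,z,E=None):
    o,d=ray(p,uv,E); return o+d*(z-o[2])/d[2]
def proj(p,X,E=None):
    E=np.array(p['extrinsics'] if E is None else E)
    c=(np.atleast_2d(X)-E[:3,3])@E[:3,:3]
    return np.c_[p['cx']+p['fx']*c[:,0]/-c[:,2], p['cy']-p['fy']*c[:,1]/-c[:,2]]
def wristE(p,s):
    T=np.eye(4);T[:3,:3]=R.from_rotvec(s['tool_rot']).as_matrix();T[:3,3]=s['eef_pos']
    return T@np.array(p['hand_eye'])
def pose2(x,y,a,pts):
    pts=np.atleast_2d(pts);c,s=np.cos(a),np.sin(a)
    return np.c_[x+c*pts[:,0]-s*pts[:,1],y+s*pts[:,0]+c*pts[:,1],pts[:,2]]
def fit(views,pts,x0):
    # views: list of (p,E,uvs,idx)
    def f(q):
        P=pose2(*q,pts)
        return np.concatenate([(proj(p,P[ix],E)-uv).ravel() for p,E,uv,ix in views])
    r=least_squares(f,x0);return r.x,r.fun
LAMP=np.array([[-65,100,46],[-65,-100,46],[65,-100,46],[65,100,46]])/1e3 # FL FR RR RL
STONE=np.array([[-22.5,45,62],[-22.5,-45,62],[22.5,-45,62],[22.5,45,62]])/1e3
def region_corners(reg):
    c=max(cv2.findContours(reg.astype(np.uint8),cv2.RETR_EXTERNAL,cv2.CHAIN_APPROX_NONE)[0],key=cv2.contourArea)
    return c
def lamp_from_top(p,x0):
    im=p['image'].astype(int); m=((im[...,0]>1.8*im[...,1]+20)&(im[...,0]>90)&(im[...,2]<0.6*im[...,0]))
    m[:150]=0;m[270:]=0;m[:,:225]=0;m[:,370:]=0
    m=cv2.morphologyEx(m.astype(np.uint8),cv2.MORPH_OPEN,np.ones((3,3)))
    return m
E
python3 - <<'E'
from h import *
p=viewer.snapshot('top')
uv=np.array([[257,236.5],[344,223.5],[335.5,167.8],[249.5,180.2]])
q,r=fit([(p,None,uv,[0,1,2,3])],LAMP,[.55,0,0]);print('lamp',q.round(4),r.round(1))
c=lambda u,v:(210+u/4,150+v/4)
uv=np.array([c(303,422),c(462,397),c(452,318),c(294,339)])
qs,r=fit([(p,None,uv,[0,1,2,3])],STONE,[.45,0,0]);print('stone',qs.round(4),r.round(1))
a=qs[2];d=q[:2]+-.065*np.array([np.cos(q[2]),np.sin(q[2])])-qs[:2];print('front in stone',d@[np.cos(a),np.sin(a)]-.0225)
for uv,z,n in [((454.2,196.5),.018,'saucer'),((388.5,259.5),.045,'cup'),((220.5,283),.04,'fig'),((373,126),.101,'can'),((207,155),.05,'vase')]: print(n,at_z(p,uv,z).round(3))
for o in ('saucer_free','lamp','stone'):
    for r in nets.outline_of(p,o)[:1]:
        c=region_corners(r['region']);print(o,cv2.minEnclosingCircle(c), cv2.minAreaRect(c),r['p'])
print(read_state()['t'])
E
```

```text
lamp [0.5884 0.0405 0.1601] [-0.1  0.2  0.3  0.3  0.3 -0.4 -0.4 -0.1]
stone [0.4981 0.0204 0.1534] [ 0.  -0.4  0.4  0.2  0.1 -0.1 -0.5  0.2]
front in stone 0.004894381984288758
saucer [ 0.608 -0.326  0.018]
cup [ 0.461 -0.169  0.045]
fig [0.402 0.21  0.04 ]
can [ 0.753 -0.126  0.101]
vase [0.692 0.246 0.05 ]
saucer_free ((453.73455810546875, 196.7345733642578), 32.43035888671875) ((453.00006103515625, 196.50003051757812), (62.93250274658203, 62.93250274658203), 45.0) 0.87
lamp ((295.8821105957031, 201.77029418945312), 51.27715301513672) ((295.8211669921875, 201.296875), (57.530033111572266, 89.67681884765625), 81.54497528076172) 0.89
stone ((303.59295654296875, 241.15634155273438), 21.52411460876465) ((303.67999267578125, 241.75999450683594), (20.647518157958984, 40.44651412963867), 81.8698959350586) 0.57
0.65
```

```bash
cat >> h.py <<'E'
def goto(x,y,z,yaw,s=None,tilt=0):
    """tool x at yaw, tool y down (tilt about tool z first applied); print delta in tool axes"""
    s=s or read_state()
    R0=R.from_rotvec(s['tool_rot']); 
    X=np.array([np.cos(yaw),np.sin(yaw),0]);Y=np.array([0,0,-1.]);Z=np.cross(X,Y)
    R1=R.from_matrix(np.c_[X,Y,Z])*R.from_rotvec([0,0,tilt])
    d=R0.inv().apply(np.array([x,y,z])-s['eef_pos'])*1e3
    return d.round(1),(R0.inv()*R1).as_rotvec().round(3)
def L(q,pt): return pose2(*q,np.array(pt,float)/1e3)[0]
E
python3 - <<'E'
from h import *
q=[.5884,.0405,.1601]
P=L(q,[-107,76,160]);print(P,goto(*P,.16))
E
```

```text
[0.4706527  0.09847045 0.16      ] (array([-376.6,   82.3, -411.7]), array([-0.   ,  1.074,  0.   ]))
```

Call:
jog_arm:
  moves: "-188 40 -206 0 0.54 0 0;-188 40 -206 0 0.54 0 0;-188 40 -206 0 0.54 0 0;-188 40 -206 0 0.54 0 0;-377 80 -412 0 1.074 0 0;-377 80 -412 0 1.074 0 0;-377 80 -412 0 1.074 0 0;-377 80 -412 0 1.074 0 0;-377 80 -412 0 1.074 0 0;-377 80 -412 0 1.074 0 0"
  force: 40

```text
t: 1.9
eef_pos: [0.473, 0.0916, 0.162]
tool_rot: [-1.571, -0.118, 0.116]
force: [-0.2, 1.4, -0.9]
gripper_width: 0.003
```

```bash
python3 - <<'E'
from h import *
s=read_state();print(s['t'],s['eef_pos'],s['gripper_width'],s['force'])
p=viewer.snapshot('wrist');cv2.imwrite('pics/w1.png',p['image'][:,:,::-1]);print(p['hand_eye'])
q=[.5884,.0405,.1601]
P=L(q,[-107,76,28]);print(P,goto(*P,.16))
E
```

```text
1.9 [0.4730411  0.09163105 0.16198388] 0.0027231331048474324 [-0.16204307  1.41627655 -0.94215371]
[[ 9.99999620e-01 -1.37590164e-04 -8.61172656e-04  3.21534522e-04]
 [-7.80381887e-04  2.99626294e-01 -9.54056327e-01 -1.33144899e-01]
 [ 3.89298738e-04  9.54056636e-01  2.99626073e-01  7.52165815e-02]
 [ 0.00000000e+00  0.00000000e+00  0.00000000e+00  1.00000000e+00]]
[0.4706527  0.09847045 0.028     ] (array([ -0.8, 134.1,   3.7]), array([ 0.001, -0.006,  0.   ]))
```

View pics/w1.png

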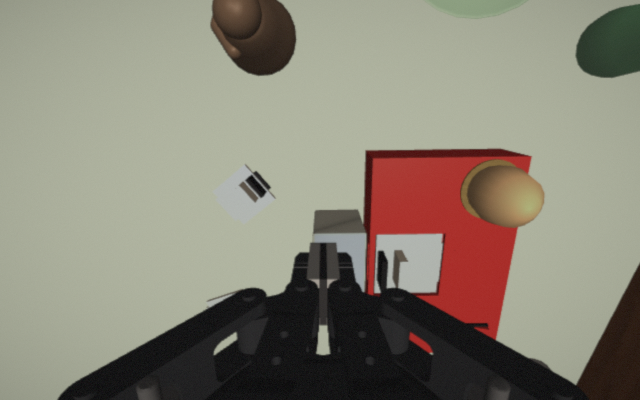

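Call:
jog_arm:
  moves: "0 60 0 0 0 0 0;0 115 0 0 0 0 0;0 134 0 0 0 0 0;0 134 0 0 0 0 0"

```text
t: 2.45
eef_pos: [0.4695, 0.0999, 0.0272]
tool_rot: [-1.566, -0.126, 0.13]
force: [-0.7, 0.5, 0.0]
gripper_width: -0.004
```

```bash
python3 - <<'E'
from h import *
s=read_state();print(s['t'],s['eef_pos'],s['gripper_width'],s['force'])
p=viewer.snapshot('side');cv2.imwrite('pics/s1.png',cv2.resize(p['image'][130:330,200:440,::-1],None,fx=3,fy=3))
q=[.5884,.0405,.1601]
d=s['eef_pos'][:2]-q[:2];c,ss=np.cos(.16),np.sin(.16);print('in lamp',c*d[0]+ss*d[1],-ss*d[0]+c*d[1])
E
```

```text
2.45 [0.46950702 0.09989529 0.02721522] -0.0036837446901344323 [-0.71451803  0.5407856   0.0056707 ]
in lamp -0.10791164219077122 0.07757846486226933
```

View pics/s1.png

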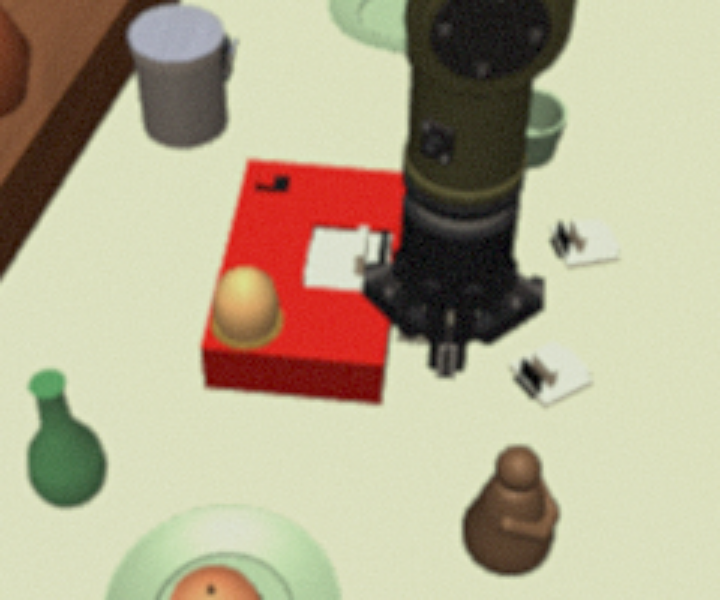

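Call:
jog_arm:
  moves: "12 0 0 0 0 0 0;22 0 0 0 0 0 0;26 0 0 0 0 0 0;30 0 0 0 0 0 0;34 0 0 0 0 0 0;38 0 0 0 0 0 0;42 0 0 0 0 0 0;46 0 0 0 0 0 0;46 0 0 0 0 0 0"

```text
t: 3.62
eef_pos: [0.5096, 0.1059, 0.0279]
tool_rot: [-1.567, -0.117, 0.137]
force: [-10.4, 2.4, 6.0]
gripper_width: -0.001
```

```bash
cat >> h.py <<'E'
def lampfit(p,x0,E=None):
    # fit lamp base silhouette (red mask) : box incl. top and lower corners ; optimise IoU-like via minAreaRect corners of top
    m=lamp_from_top(p,x0); return m
E
python3 - <<'E'
from h import *
s=read_state();print(s['t'],s['eef_pos'],s['force'])
p=viewer.snapshot('top');cv2.imwrite('pics/t2.png',cv2.resize(p['image'][150:300,210:410,::-1],None,fx=4,fy=4,interpolation=cv2.INTER_CUBIC))
E
```

```text
3.625 [0.50959139 0.10589512 0.02785016] [-10.42127387   2.40378569   5.99989115]
```

View pics/t2.png

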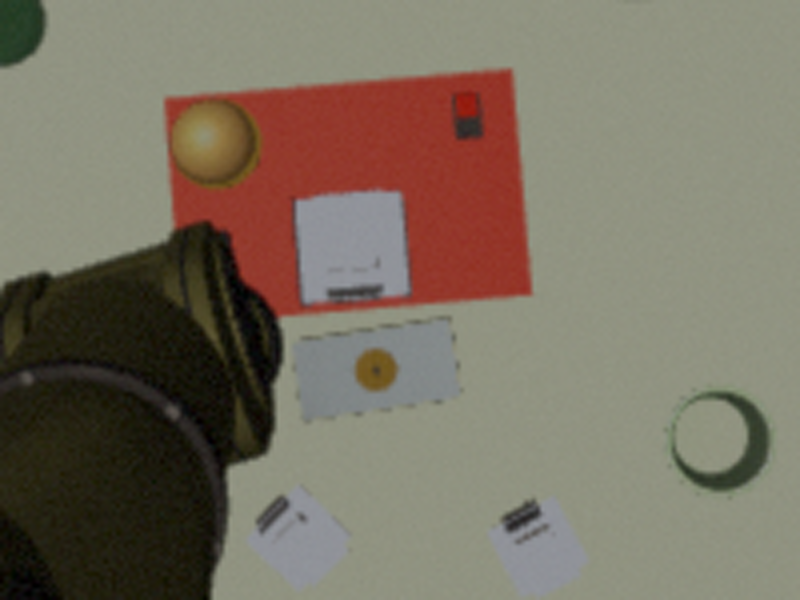

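```bash
cat >> h.py <<'E'
QS=np.array([.4981,.0204,.1534])
def rep(p,crop,idx):
    uv=np.array([(210+u/4,150+v/4) for u,v in crop])
    q,r=fit([(p,None,uv,idx)],LAMP,[.6,.04,.1])
    a=QS[2];d=q[:2]-.065*np.array([np.cos(q[2]),np.sin(q[2])])-QS[:2]
    print('lamp',q.round(4),'rms',np.sqrt((r**2).mean()).round(2),'gap',(d@[np.cos(a),np.sin(a)]-.0225).round(4),'rel',(q[2]-a).round(3))
    s=read_state();c,n=np.cos(q[2]),np.sin(q[2]);e=s['eef_pos'][:2]-q[:2];print('tcp in lamp',(c*e[0]+n*e[1]).round(4),(-n*e[0]+c*e[1]).round(4))
    return q
E
python3 - <<'E'
from h import *
p=viewer.snapshot('top')
q=rep(p,[(165,97),(513,68),(531,294)],[3,2,1])
P=L(q,[-115,-76,130]);print(goto(*P,.14))
P=L(q,[-115,-76,27]);print(goto(*P,.14))
E
```

```text
lamp [0.5954 0.0399 0.0964] rms 0.23 gap 0.0118 rel -0.057
tcp in lamp -0.0791 0.074
(array([ -47. , -101.8, -147.1]), array([-0.001,  0.022, -0.013]))
(array([ -45.7,    1.2, -147.3]), array([-0.001,  0.022, -0.013]))
```

Call:
jog_arm:
  moves: "-30 0 0 0 0 0 0;-40 -50 0 0 0 0 0;-46 -102 -30 0 0 0 0;-46 -102 -85 0 0 0 0;-46 -102 -140 0 0 0 0;-46 -102 -147 0 0 0 0;-46 -60 -147 0 0 0 0;-46 0 -147 0 0 0 0;-46 0 -147 0 0 0 0"

```text
t: 4.85
eef_pos: [0.4902, -0.0459, 0.024]
tool_rot: [-1.565, -0.118, 0.136]
force: [-0.6, 0.4, 0.2]
gripper_width: 0.004
```

```bash
python3 - <<'E'
from h import *
s=read_state();print(s['t'],s['eef_pos'],s['force'])
p=viewer.snapshot('top');cv2.imwrite('pics/t3.png',cv2.resize(p['image'][150:300,210:410,::-1],None,fx=4,fy=4,interpolation=cv2.INTER_CUBIC))
q=[.5954,.0399,.0964]
P=L(q,[-80,-76,27]);print(goto(*P,.14))
E
```

```text
4.85 [ 0.49019579 -0.04587137  0.02400756] [-0.59128676  0.38644161  0.18760511]
(array([30.7, -0.1, -2.2]), array([-0.001,  0.021, -0.005]))
```

View pics/t3.png

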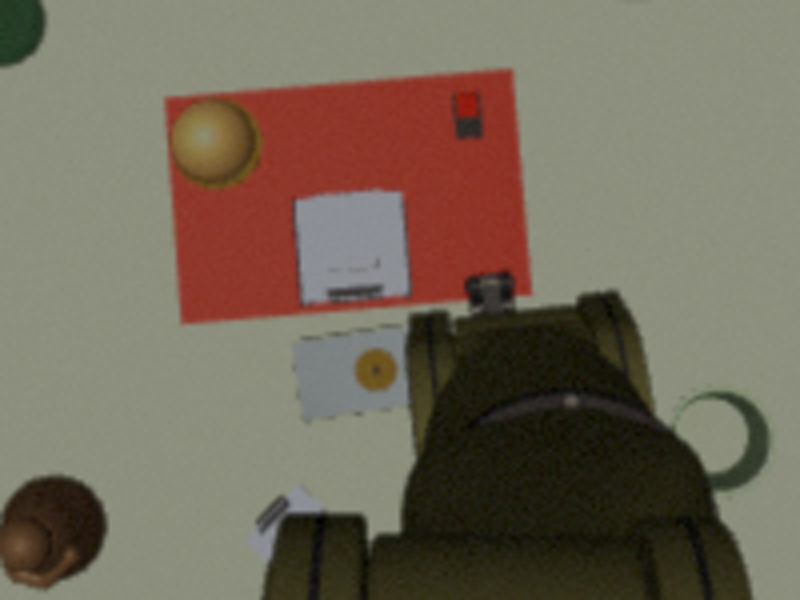

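Call:
jog_arm:
  moves: "12 0 -2 0 0 0 0;24 0 -2 0 0 0 0;29 0 -2 0 0 0 0;34 0 -2 0 0 0 0;39 0 -2 0 0 0 0;44 0 -2 0 0 0 0;49 0 -2 0 0 0 0;54 0 -2 0 0 0 0;59 0 -2 0 0 0 0;59 0 -2 0 0 0 0"

```text
t: 6.15
eef_pos: [0.5487, -0.0437, 0.0286]
tool_rot: [-1.571, -0.116, 0.13]
force: [-6.7, -6.4, 4.2]
gripper_width: -0.002
```

```bash
python3 - <<'E'
from h import *
s=read_state();print(s['t'],s['eef_pos'],s['force'])
p=viewer.snapshot('top');cv2.imwrite('pics/t4.png',cv2.resize(p['image'][150:300,210:410,::-1],None,fx=4,fy=4,interpolation=cv2.INTER_CUBIC))
E
```

```text
6.15 [ 0.54873445 -0.04371479  0.02860128] [-6.73055123 -6.36054949  4.19954621]
```

View pics/t4.png

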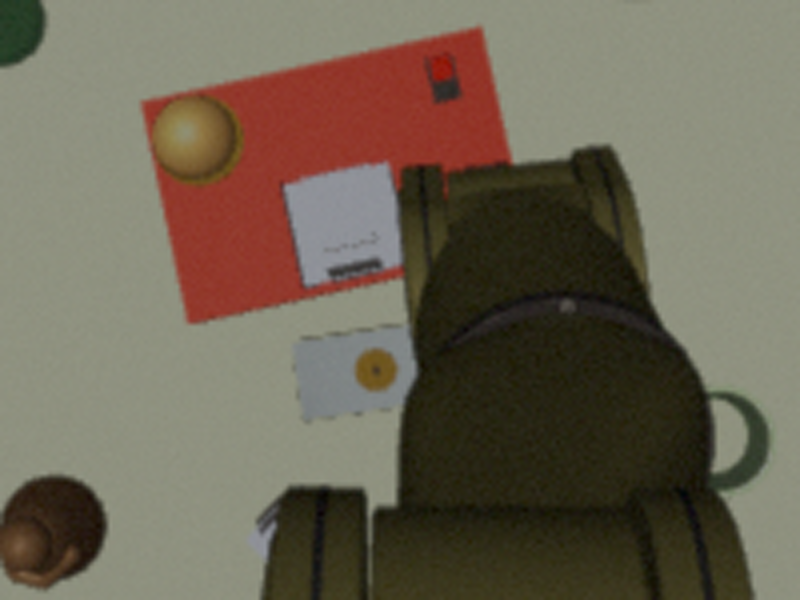

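```bash
python3 - <<'E'
from h import *
p=viewer.snapshot('top')
q=rep(p,[(142,101),(484,27),(189,323)],[3,2,0])
P=L(q,[-112,76,125]);print(P,goto(*P,.15))
P=L(q,[-112,76,27]);print(goto(*P,.15))
E
```

```text
lamp [0.6072 0.0459 0.2288] rms 0.12 gap 0.0244 rel 0.075
tcp in lamp -0.0773 -0.074
[0.48089707 0.09447621 0.125     ] (array([-46.3, -96.5, 146.7]), array([ 0.003,  0.007, -0.008]))
(array([-45.5,   1.5, 147.1]), array([ 0.003,  0.007, -0.008]))
```

Call:
jog_arm:
  moves: "-30 0 0 0 0 0 0;-42 -50 0 0 0 0 0;-46 -98 30 0 0 0 0;-46 -98 85 0 0 0 0;-46 -98 140 0 0 0 0;-46 -98 147 0 0 0 0;-46 -60 147 0 0 0 0;-46 0 147 0 0 0 0;-46 1 147 0 0 0 0"

```text
t: 7.38
eef_pos: [0.4808, 0.0965, 0.0236]
tool_rot: [-1.569, -0.118, 0.133]
force: [0.6, 0.9, 1.3]
gripper_width: 0.002
```

```bash
python3 - <<'E'
from h import *
q=[.6072,.0459,.2288];s=read_state();print(s['t'],s['eef_pos'],s['force'])
c,n=np.cos(q[2]),np.sin(q[2]);e=s['eef_pos'][:2]-q[:2];print('tcp in lamp',(c*e[0]+n*e[1]).round(4),(-n*e[0]+c*e[1]).round(4))
E
```

```text
7.375 [0.48081978 0.09645045 0.02358224] [0.61467654 0.86775386 1.27768384]
tcp in lamp -0.1116 0.0779
```

Call:
jog_arm:
  moves: "14 0 0 0 0 0 0;26 0 0 0 0 0 0;31 0 0 0 0 0 0;36 0 0 0 0 0 0;41 0 0 0 0 0 0;46 0 0 0 0 0 0;51 0 0 0 0 0 0;56 0 0 0 0 0 0;62 0 0 0 0 0 0;62 0 0 0 0 0 0"

```text
t: 8.62
eef_pos: [0.5402, 0.1095, 0.028]
tool_rot: [-1.565, -0.121, 0.134]
force: [-9.4, 3.9, 5.2]
gripper_width: 0.002
```

```bash
python3 - <<'E'
from h import *
s=read_state();print(s['t'],s['eef_pos'],s['force'])
p=viewer.snapshot('top');cv2.imwrite('pics/t5.png',cv2.resize(p['image'][150:300,210:410,::-1],None,fx=4,fy=4,interpolation=cv2.INTER_CUBIC))
E
```

```text
8.625 [0.54015872 0.10953455 0.02799404] [-9.38862704  3.87458569  5.20175801]
```

View pics/t5.png

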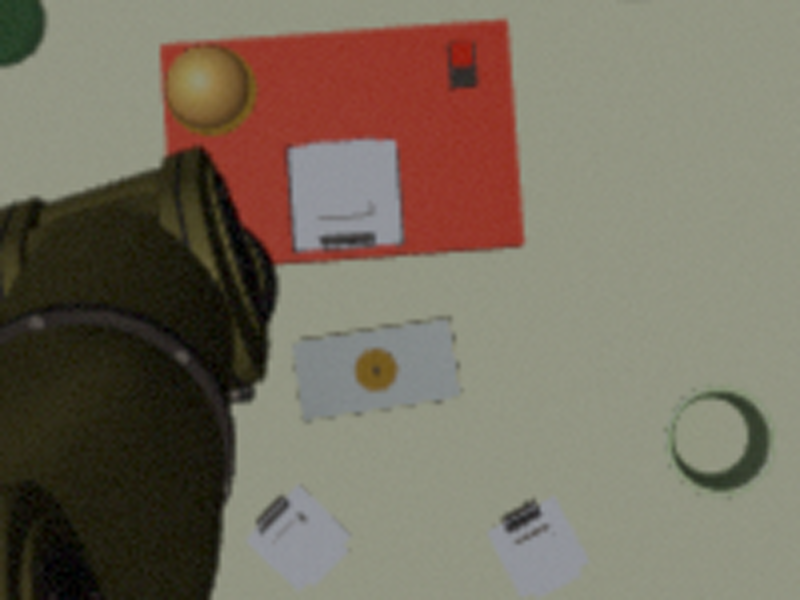

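```bash
python3 - <<'E'
from h import *
p=viewer.snapshot('top')
q=rep(p,[(161,45),(508,20),(524,246)],[3,2,1])
P=L(q,[-108,-76,125]);print(P,goto(*P,.12))
P=L(q,[-108,-76,27]);print(goto(*P,.12))
E
```

```text
lamp [0.624  0.0437 0.0847] rms 0.21 gap 0.0406 rel -0.069
tcp in lamp -0.078 0.0727
[ 0.52279909 -0.04121206  0.125     ] (array([ -42.3,  -97. , -145.7]), array([-0.002,  0.042, -0.009]))
(array([ -41.5,    1. , -145.9]), array([-0.002,  0.042, -0.009]))
```

Call:
jog_arm:
  moves: "-28 0 0 0 0 0 0;-36 -50 0 0 0 0 0;-42 -98 -30 0 0 0 0;-42 -98 -85 0 0 0 0;-42 -98 -140 0 0 0 0;-42 -98 -146 0 0 0 0;-42 -60 -146 0 0 0 0;-42 0 -146 0 0 0 0;-42 1 -146 0 0 0 0;-42 1 -146 0 0 0 0"

```text
t: 9.98
eef_pos: [0.5279, -0.0425, 0.0281]
tool_rot: [-1.567, -0.128, 0.124]
force: [0.5, -0.2, 0.8]
gripper_width: -0.002
```

Call:
jog_arm:
  moves: "12 0 0 0 0 0 0;24 0 0 0 0 0 0;28 0 0 0 0 0 0;32 0 0 0 0 0 0;36 0 0 0 0 0 0;40 0 0 0 0 0 0;43 0 0 0 0 0 0;43 0 0 0 0 0 0;20 0 0 0 0 0 0;20 0 0 0 0 0 0"

```text
t: 11.22
eef_pos: [0.5458, -0.04, 0.0265]
tool_rot: [-1.567, -0.124, 0.126]
force: [1.1, 1.2, -0.1]
gripper_width: 0.0
```

```bash
python3 - <<'E'
from h import *
s=read_state();print(s['t'],s['eef_pos'],s['force'])
p=viewer.snapshot('top');cv2.imwrite('pics/t6.png',cv2.resize(p['image'][150:300,210:410,::-1],None,fx=4,fy=4,interpolation=cv2.INTER_CUBIC))
E
```

```text
11.225 [ 0.54581285 -0.04000572  0.02652939] [ 1.10607544  1.22128865 -0.07454478]
```

View pics/t6.png

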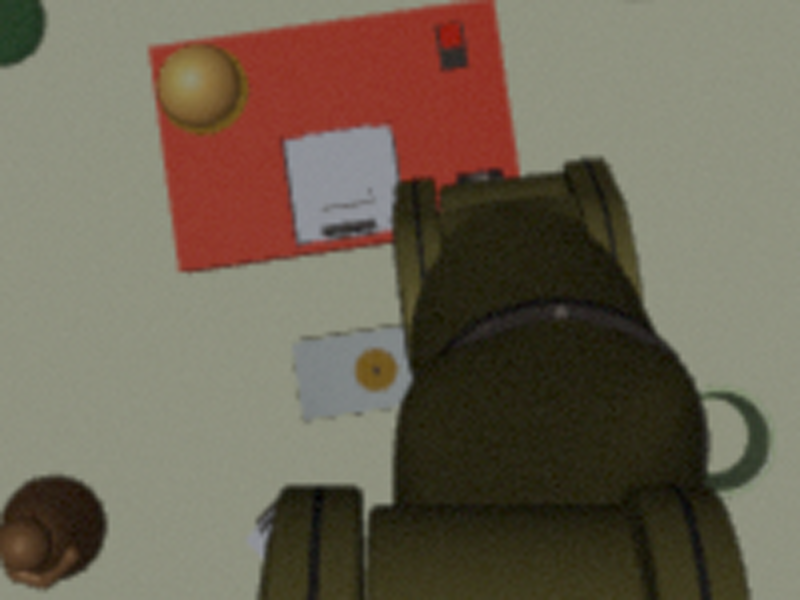

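```bash
python3 - <<'E'
from h import *
p=viewer.snapshot('top')
q=rep(p,[(150,47),(494,1),(181,272)],[3,2,0])
P=L(q,[-46,0,130]);print(P,goto(P[0],P[1],.13,q[2]))
w=viewer.snapshot('wrist')
E=np.array(w['hand_eye'])
print(proj(w,np.array([[0,0,11.],[0,11,11],[0,24,11],[0,-8,11],[0,11,-11]])/1e3,E))
cv2.imwrite('pics/w2.png',w['image'][:,:,::-1])
E
```

```text
lamp [0.6294 0.0456 0.1533] rms 0.35 gap 0.0461 rel -0.0
tcp in lamp -0.093 -0.0715
[0.58395598 0.03857892 0.13      ] (array([  47.8, -103.2,   71.2]), array([-0.   ,  0.007,  0.003]))
[[321.87562703 244.5883371 ]
 [321.91983738 235.25593166]
 [321.96501408 225.71953779]
 [321.83927009 252.26295911]
 [321.93863124 272.77021583]]
```

View pics/w2.png

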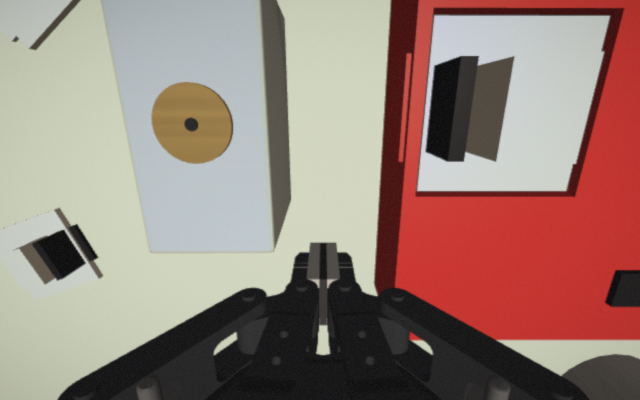

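Call:
jog_arm:
  moves: "-5 -50 0 0 0 0 0;0 -103 20 0 0 0 20;30 -103 71 0 0 0 45;48 -103 71 0 0 0 45;48 -103 71 0 0 0 45;48 -103 71 0 0 0 45"

```text
t: 12.12
eef_pos: [0.5821, 0.0368, 0.129]
tool_rot: [-1.568, -0.124, 0.125]
force: [-0.1, -0.4, -0.9]
gripper_width: 0.529
```

```bash
python3 - <<'E'
from h import *
s=read_state();print(s['t'],s['eef_pos'],s['tool_rot'],s['gripper_width'])
w=viewer.snapshot('wrist');cv2.imwrite('pics/w3.png',w['image'][:,:,::-1])
E=wristE(w,s)
q=[.6294,.0456,.1533]
pts=[[-65,100,46],[-65,-100,46],[-60,32,46],[-60,-32,46],[2,32,46],[2,-32,46],[-57,15,65],[-57,-15,65],[-35,15,65],[-35,-15,65]]
print(proj(w,pose2(*q,np.array(pts)/1e3),E).round(0).tolist())
p=viewer.snapshot('side');cv2.imwrite('pics/s3.png',cv2.resize(p['image'][130:330,200:440,::-1],None,fx=3,fy=3))
E
```

```text
12.125 [0.58213758 0.03682585 0.12903785] [-1.56801517 -0.12364061  0.12549001] 0.5285188538230904
[[297.0, 63.0], [302.0, 319.0], [306.0, 166.0], [307.0, 246.0], [392.0, 166.0], [386.0, 247.0], [309.0, 196.0], [309.0, 236.0], [342.0, 196.0], [341.0, 236.0]]
```

View pics/w3.png

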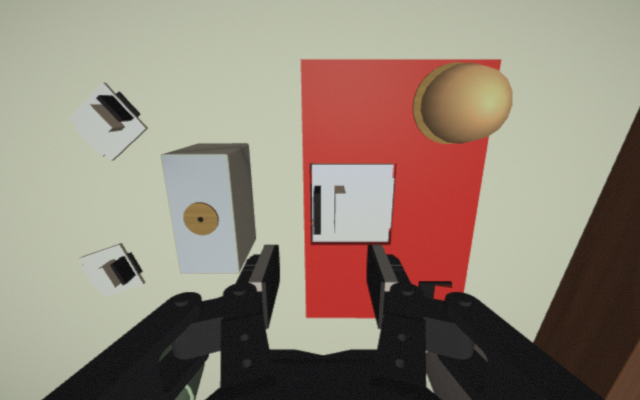

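View pics/s3.png

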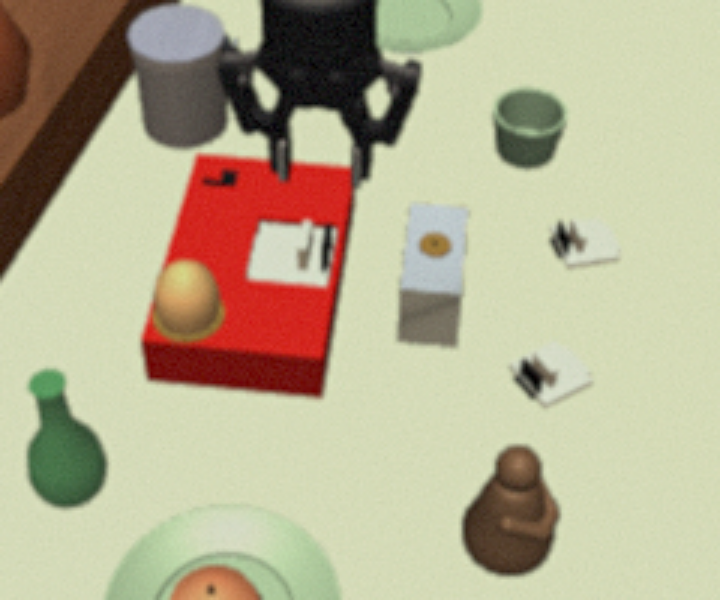

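Call:
jog_arm:
  moves: "5 20 3 0 0 0 45;5 47 3 0 0 0 45;5 47 3 0 0 0 45;5 47 3 0 0 0 45"

```text
t: 12.72
eef_pos: [0.5873, 0.0417, 0.0822]
tool_rot: [-1.567, -0.125, 0.126]
force: [-0.0, 0.1, 0.7]
gripper_width: 0.525
```

```bash
python3 - <<'E'
from h import *
s=read_state();print(s['t'],s['eef_pos'],s['tool_rot'],s['gripper_width'])
w=viewer.snapshot('wrist');cv2.imwrite('pics/w4.png',cv2.resize(w['image'][120:320,200:440,::-1],None,fx=3,fy=3,interpolation=cv2.INTER_CUBIC))
E=wristE(w,s)
q=[.6294,.0456,.1533]
pts=[[-65,100,46],[-65,-100,46],[-60,32,46],[-60,-32,46],[2,32,46],[2,-32,46],[-57,15,65],[-57,-15,65],[-35,15,65],[-35,-15,65]]
print(((proj(w,pose2(*q,np.array(pts)/1e3),E)-[200,120])*3).round(0).tolist())
E
```

```text
12.725 [0.58731097 0.04173511 0.08216697] [-1.56710531 -0.12541547  0.12566603] 0.5253920959090576
[[236.0, -182.0], [267.0, 744.0], [275.0, 204.0], [282.0, 493.0], [596.0, 206.0], [571.0, 495.0], [283.0, 324.0], [287.0, 472.0], [407.0, 325.0], [403.0, 472.0]]
```

View pics/w4.png

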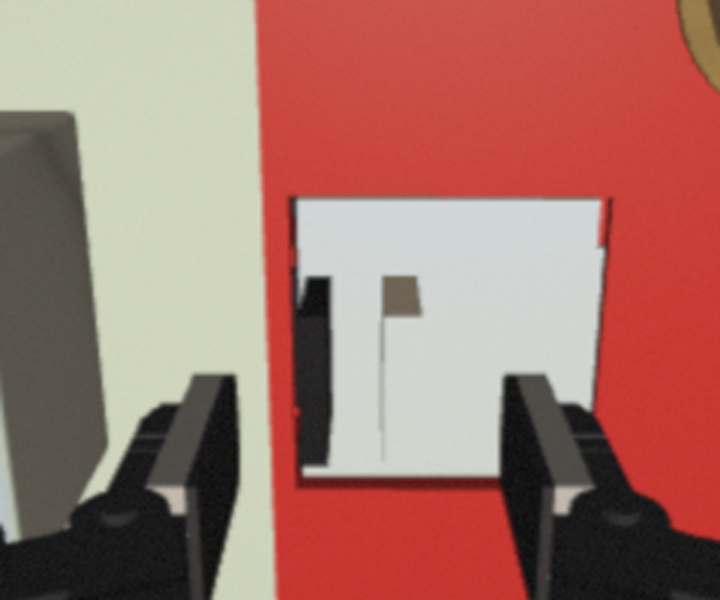

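Call:
jog_arm:
  moves: "-1 12 -1 0 0 0 40;-1 22 -1 0 0 0 34;-1 22 -1 0 0 0 28;-1 22 -1 0 0 0 28"
  force: 30

```text
t: 13.28
eef_pos: [0.5865, 0.0407, 0.0602]
tool_rot: [-1.567, -0.126, 0.126]
force: [-0.1, 0.8, -0.8]
gripper_width: 0.328
```

```bash
python3 - <<'E'
from h import *
s=read_state();print(s['t'],s['eef_pos'],s['tool_rot'],s['gripper_width'],s['force'])
w=viewer.snapshot('wrist');cv2.imwrite('pics/w5.png',cv2.resize(w['image'][120:320,200:440,::-1],None,fx=3,fy=3,interpolation=cv2.INTER_CUBIC))
E
```

```text
13.275 [0.58645955 0.04067119 0.06023365] [-1.56703853 -0.12566869  0.12565106] 0.32809973116352514 [-0.14250833  0.83837019 -0.82437171]
```

View pics/w5.png

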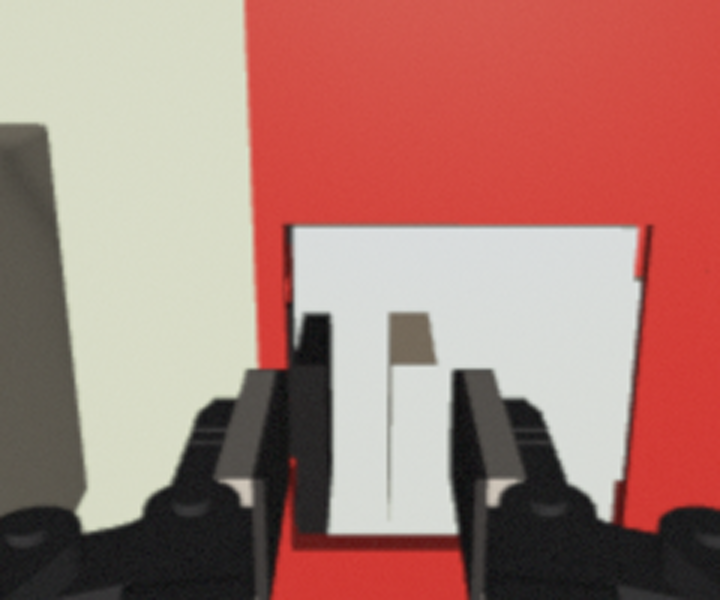

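Call:
jog_arm:
  moves: "0 0 0 0 0 0 20;0 0 0 0 0 0 10;0 0 0 0 0 0 5;0 0 0 0 0 0 5;0 0 0 0 0 0 5"
  force: 35

```text
t: 13.95
eef_pos: [0.5883, 0.041, 0.0611]
tool_rot: [-1.567, -0.129, 0.122]
force: [3.3, 0.3, 5.5]
gripper_width: 0.146
```

```bash
python3 - <<'E'
from h import *
s=read_state();print(s['t'],s['eef_pos'],s['tool_rot'],s['gripper_width']*85.4,s['force'])
w=viewer.snapshot('wrist');cv2.imwrite('pics/w6.png',cv2.resize(w['image'][120:320,200:440,::-1],None,fx=3,fy=3,interpolation=cv2.INTER_CUBIC))
E
```

```text
13.95 [0.58828497 0.04095865 0.06114457] [-1.56673696 -0.12881688  0.12244355] 12.481234251338096 [3.28049096 0.30111453 5.50220226]
```

View pics/w6.png

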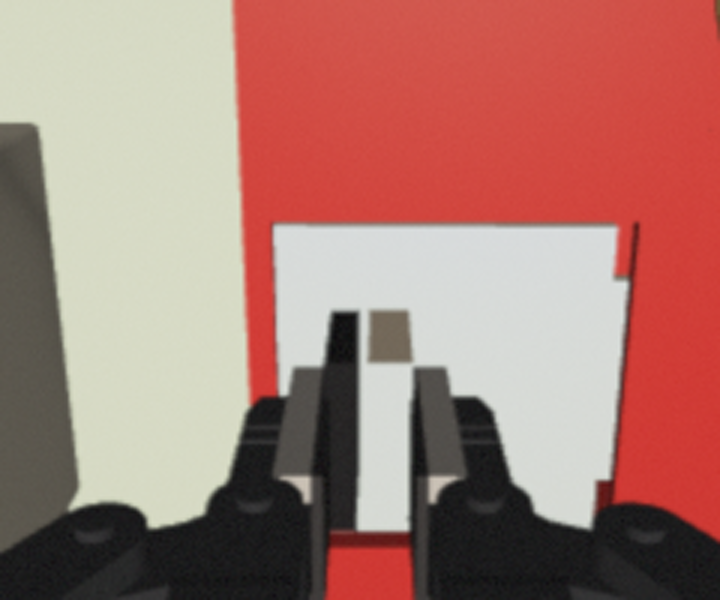

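Call:
jog_arm:
  moves: "1 -2 0 0 0 0.05 5;2.5 -4 0 0 0 0.1 5;4 -5.5 0 0 0 0.15 5;5.5 -7.5 0 0 0 0.2 5;5.5 -7.5 0 0 0 0.2 5"

```text
t: 14.62
eef_pos: [0.5923, 0.0417, 0.0674]
tool_rot: [-1.577, 0.031, 0.282]
force: [2.2, 0.3, 2.1]
gripper_width: 0.147
```

```bash
python3 - <<'E'
from h import *
s=read_state();print(s['t'],s['eef_pos'],s['tool_rot'],s['gripper_width']*85.4,s['force'],R.from_rotvec(s['tool_rot']).as_matrix().round(3)[:,1])
w=viewer.snapshot('wrist');cv2.imwrite('pics/w7.png',cv2.resize(w['image'][120:320,200:440,::-1],None,fx=3,fy=3,interpolation=cv2.INTER_CUBIC))
p=viewer.snapshot('side');cv2.imwrite('pics/s7.png',cv2.resize(p['image'][150:300,220:400,::-1],None,fx=4,fy=4,interpolation=cv2.INTER_CUBIC))
E
```

```text
14.625 [0.59230655 0.04172369 0.06737029] [-1.57720712  0.03097501  0.28202505] 12.569105009783259 [2.17561215 0.26215031 2.08299831] [-0.196 -0.031 -0.98 ]
```

View pics/w7.png

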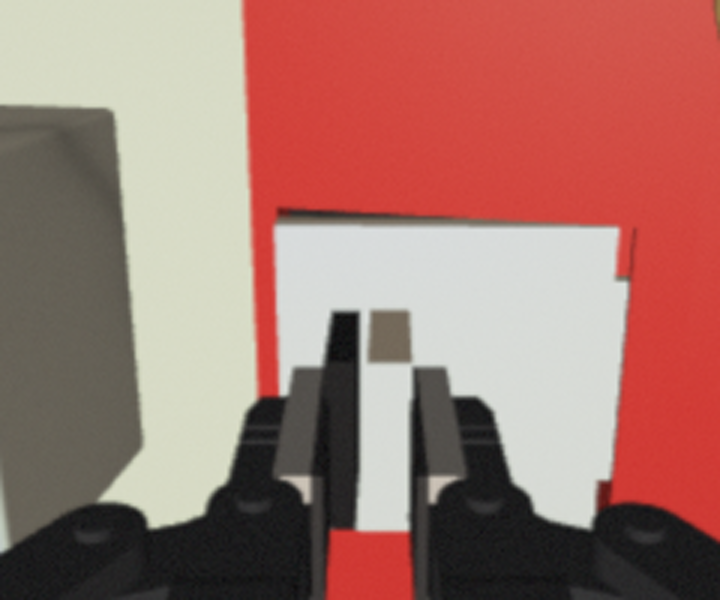

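View pics/s7.png

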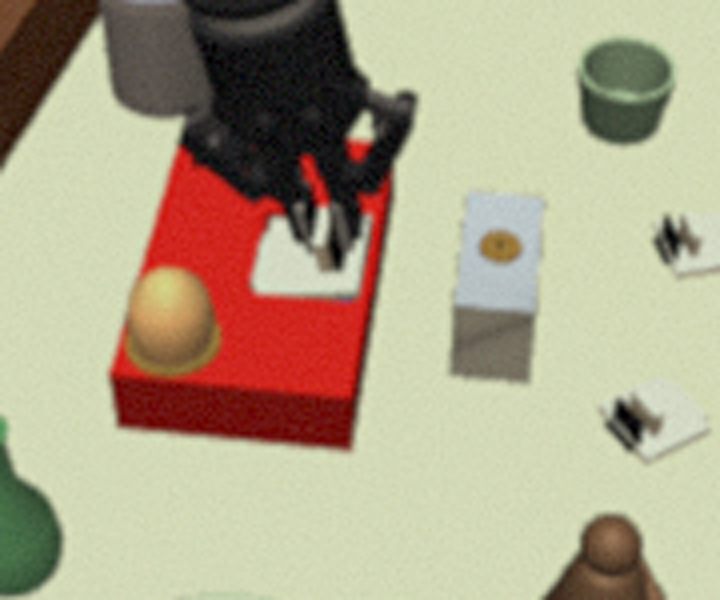

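Call:
jog_arm:
  moves: "1.5 -2 0 0 0 0.05 5;2.5 -4 0 0 0 0.1 5;2.5 -4 0 0 0 0.1 5;-1.5 -3 0 0 0 0.1 5;-6 -2.5 0 0 0 0.1 5;-10 -2.5 0 0 0 0.1 5;-11 -3 0 0 0 0.1 5;-13 -10 0 0 0 0.1 5;-15 -20 0 0 0 0.1 5"

```text
t: 15.85
eef_pos: [0.5809, 0.0398, 0.0907]
tool_rot: [-1.578, 0.111, 0.361]
force: [-0.1, 0.1, -0.2]
gripper_width: 0.145
```

```bash
python3 - <<'E'
from h import *
s=read_state();print(s['t'],s['eef_pos'],s['tool_rot'],s['gripper_width']*85.4,s['force'],R.from_rotvec(s['tool_rot']).as_matrix().round(3)[:,1])
w=viewer.snapshot('wrist');cv2.imwrite('pics/w8.png',w['image'][:,:,::-1])
p=viewer.snapshot('side');cv2.imwrite('pics/s8.png',cv2.resize(p['image'][150:300,220:400,::-1],None,fx=4,fy=4,interpolation=cv2.INTER_CUBIC))
E
```

```text
15.85 [0.58094657 0.03978558 0.09069882] [-1.57822439  0.11126664  0.36138739] 12.376242173255614 [-0.10224638  0.06654189 -0.16070448] [-0.293 -0.047 -0.955]
```

View pics/w8.png

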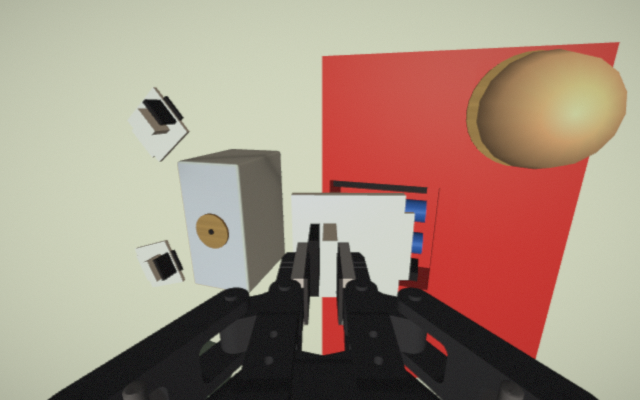

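View pics/s8.png

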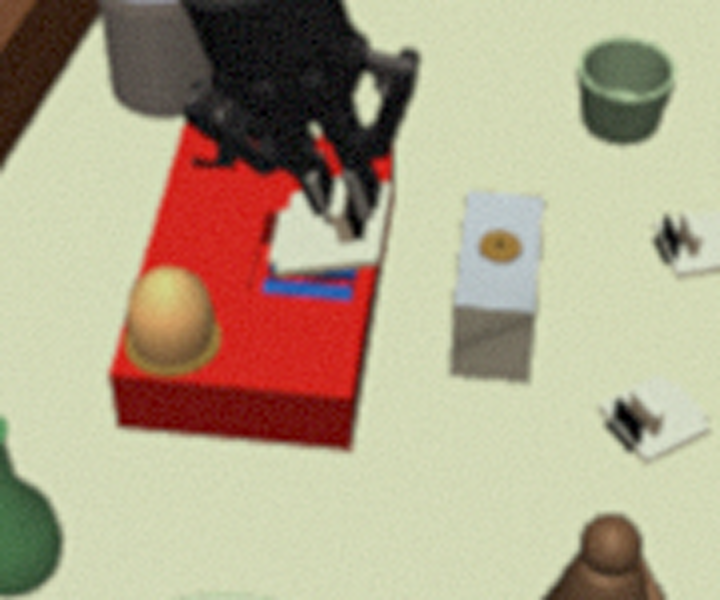

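```bash
python3 - <<'E'
from h import *
s=read_state()
P=np.array(s['eef_pos']);print('lift60',goto(P[0],P[1],P[2]+.06,.16))
p=viewer.snapshot('top')
for o in nets.outline_of(p,'saucer_free'): 
    c,r=cv2.minEnclosingCircle(region_corners(o['region']));print(o['p'],c,r,at_z(p,c,.018))
yaw=-.2
C=np.array([.608,-.326]);T=C-.0135*np.array([np.cos(yaw),np.sin(yaw)])
for z in (.18,): print(goto(T[0],T[1],z,yaw))
E
```

```text
lift60 (array([-17.6, -57.4,  -0. ]), array([ 0.   , -0.   , -0.297]))
0.65 (453.7455139160156, 196.4348907470703) 31.838863372802734 [ 0.60782975 -0.32498018  0.018     ]
(array([ -69.2,  -72. , -360.6]), array([ 0.054,  0.357, -0.296]))
```

Call:
jog_arm:
  moves: "-9 -29 0 0 0 0 5;-18 -57 0 0 0 -0.1 5;-30 -68 -40 0.01 0.05 -0.2 5;-37 -69 -90 0.02 0.1 -0.29 5;-45 -70 -150 0.03 0.15 -0.296 5;-53 -71 -210 0.04 0.2 -0.296 5;-60 -72 -270 0.05 0.28 -0.296 5;-66 -72 -330 0.054 0.33 -0.296 5;-69 -72 -361 0.054 0.357 -0.296 5;-69 -72 -361 0.054 0.357 -0.296 5"

```text
t: 17.3
eef_pos: [0.5932, -0.328, 0.1791]
tool_rot: [-1.567, 0.162, -0.16]
force: [0.4, 0.6, -0.3]
gripper_width: 0.15
```

```bash
python3 - <<'E'
from h import *
s=read_state();print(s['t'],s['eef_pos'],s['tool_rot'],s['gripper_width']*85.4,s['force'],R.from_rotvec(s['tool_rot']).as_matrix().round(3))
w=viewer.snapshot('wrist');cv2.imwrite('pics/w9.png',w['image'][:,:,::-1])
p=viewer.snapshot('side');cv2.imwrite('pics/s9.png',cv2.resize(p['image'][70:270,240:480,::-1],None,fx=3,fy=3,interpolation=cv2.INTER_CUBIC))
yaw=-.2
C=np.array([.608,-.3255]);T=C-.0135*np.array([np.cos(yaw),np.sin(yaw)])
print(goto(T[0],T[1],.033,yaw)); E=wristE(w,s)
t=np.linspace(0,2*np.pi,9)[:-1];print(proj(w,np.c_[C[0]+.075*np.cos(t),C[1]+.075*np.sin(t),0*t+.018],E).round())
E
```

```text
17.3 [ 0.59322265 -0.32800531  0.17907295] [-1.5674203   0.16241462 -0.16014125] 12.817602511723022 [ 0.4177024   0.6211509  -0.29621044] [[ 0.979 -0.002  0.204]
 [-0.204 -0.002  0.979]
 [-0.001 -1.    -0.003]]
(array([  0.6, 146. ,  -0.2]), array([-0.001,  0.001, -0.002]))
[[411. 163.]
 [381. 113.]
 [320. 101.]
 [271. 136.]
 [263. 193.]
 [296. 236.]
 [349. 245.]
 [396. 217.]]
```

View pics/w9.png

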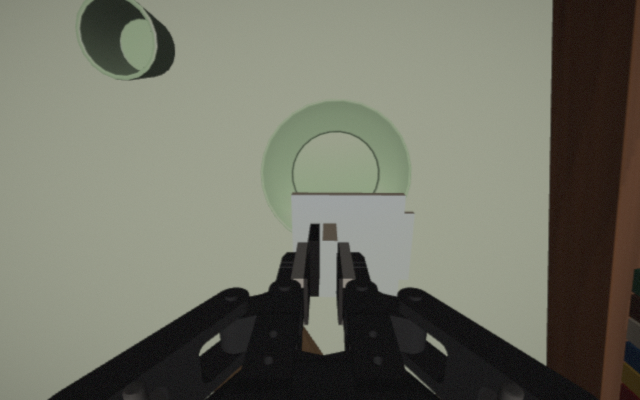

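View pics/s9.png

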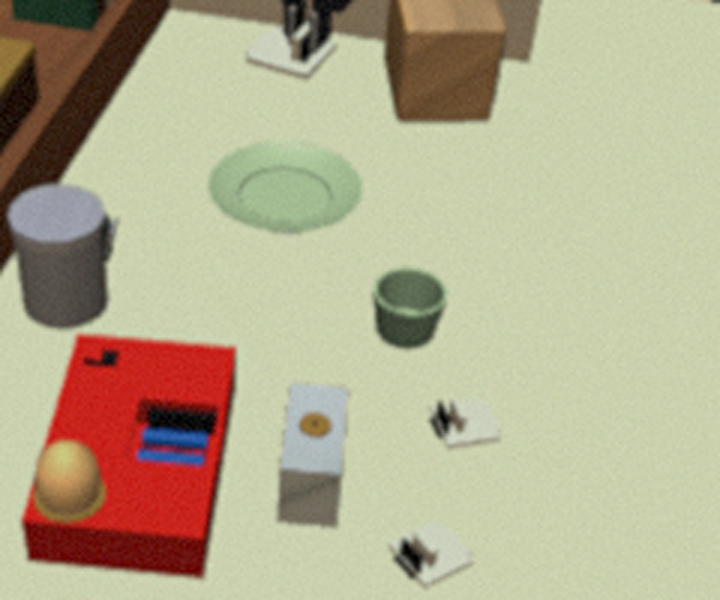

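Call:
jog_arm:
  moves: "0 50 0 0 0 0 5;0 100 0 0 0 0 5;0 132 0 0 0 0 5;0 140 0 0 0 0 5;0 145 0 0 0 0 5;0 145 0 0 0 0 5"

```text
t: 18.15
eef_pos: [0.5955, -0.3236, 0.0357]
tool_rot: [-1.566, 0.156, -0.157]
force: [0.2, 0.7, -0.5]
gripper_width: 0.146
```

Call:
jog_arm:
  moves: "0 2 0 0 0 0 5;0 4 0 0 0 0 5;0 4 0 0 0 0 5"

```text
t: 18.52
eef_pos: [0.5946, -0.3237, 0.0307]
tool_rot: [-1.565, 0.157, -0.156]
force: [-0.9, 1.0, -1.3]
gripper_width: 0.145
```

```bash
python3 - <<'E'
from h import *
s=read_state();print(s['t'],s['eef_pos'],s['gripper_width']*85.4,s['force'])
w=viewer.snapshot('wrist');cv2.imwrite('pics/w10.png',w['image'][:,:,::-1])
p=viewer.snapshot('side');cv2.imwrite('pics/s10.png',cv2.resize(p['image'][70:170,260:400,::-1],None,fx=5,fy=5,interpolation=cv2.INTER_CUBIC))
E
```

```text
18.525 [ 0.59456434 -0.32368223  0.03065909] 12.414262083682562 [-0.87920594  1.03313488 -1.27221563]
```

View pics/w10.png

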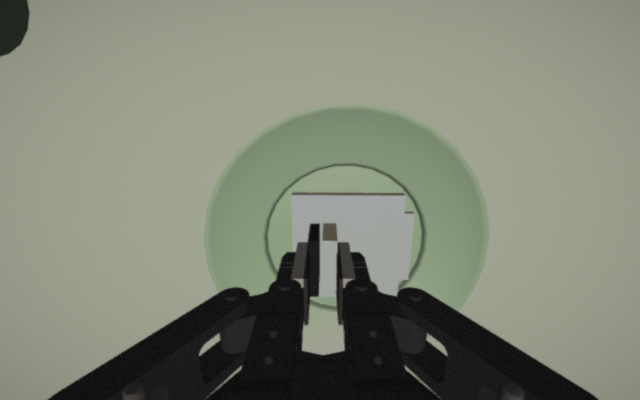

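View pics/s10.png

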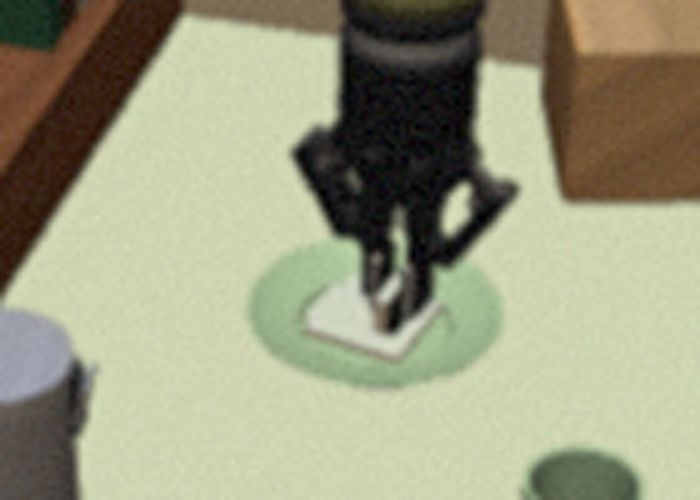

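Call:
jog_arm:
  moves: "0 1 0 0 0 0 5;0 2 0 0 0 0 5;0 2 0 0 0 0 5"

```text
t: 19.0
eef_pos: [0.5946, -0.3236, 0.0284]
tool_rot: [-1.565, 0.157, -0.156]
force: [0.1, -0.4, -1.4]
gripper_width: 0.147
```

```bash
python3 - <<'E'
from h import *
s=read_state();print(s['t'],s['eef_pos'],s['gripper_width']*85.4,s['force'])
E
```

```text
19.0 [ 0.59455203 -0.32362829  0.02837707] 12.592659374086038 [ 0.12300291 -0.35539968 -1.44326376]
```

Call:
jog_arm:
  moves: "0 1 0 0 0 0 5;0 2 0 0 0 0 5;0 2 0 0 0 0 5"

```text
t: 19.38
eef_pos: [0.5948, -0.3237, 0.028]
tool_rot: [-1.565, 0.157, -0.157]
force: [-1.6, 0.7, 9.4]
gripper_width: 0.145
```

Call:
jog_arm:
  moves: "0 -1 0 0 0 0 14;0 -1 0 0 0 0 18;0 -1 0 0 0 0 24;0 -1 0 0 0 0 32;0 -1 0 0 0 0 42;0 -1 0 0 0 0 42;0 -20 0 0 0 0 42;0 -50 0 0 0 0 42;0 -100 0 0 0 0 42;0 -150 0 0 0 0 42"

```text
t: 20.62
eef_pos: [0.5948, -0.3238, 0.1794]
tool_rot: [-1.565, 0.157, -0.157]
force: [0.3, -1.0, -0.1]
gripper_width: 0.492
```

Call:
jog_arm:
  moves: "-60 -10 0 0 0 0 42;-120 -20 0 0 0 0 42;-150 -20 0 0 0 0 42;-150 -20 0 0 0 0 42"

```text
t: 21.12
eef_pos: [0.4453, -0.2941, 0.1983]
tool_rot: [-1.566, 0.16, -0.157]
force: [0.4, 0.3, -0.5]
gripper_width: 0.496
```

```bash
python3 - <<'E'
from h import *
s=read_state();print(s['t'],s['eef_pos'],s['gripper_width']*85.4,s['force'])
p=viewer.snapshot('top');cv2.imwrite('pics/t11.png',p['image'][:,:,::-1])
q=viewer.snapshot('side');cv2.imwrite('pics/s11.png',q['image'][:,:,::-1])
c=cv2.resize(p['image'][150:250,400:510,::-1],None,fx=5,fy=5,interpolation=cv2.INTER_CUBIC);cv2.imwrite('pics/t11c.png',c)
for n in('saucer_free','cover','lamp','stone'): print(n,[(r['centre'],round(r['p'],2)) for r in nets.spot_in(p,n)])
E
```

```text
21.125 [ 0.44529994 -0.29413773  0.19828819] 42.355827147999676 [ 0.42431593  0.26662643 -0.47992648]
saucer_free [([467.0, 203.2], 0.69), ([223.9, 282.8], 0.55)]
cover [([453.2, 192.2], 0.94), ([287.6, 287.6], 0.93), ([342.2, 285.8], 0.7), ([295.7, 183.9], 0.2)]
lamp [([295.2, 182.0], 0.62), ([211.3, 155.7], 0.54)]
stone [([303.2, 242.0], 0.65), ([170.9, 208.5], 0.42)]
```

View pics/t11.png

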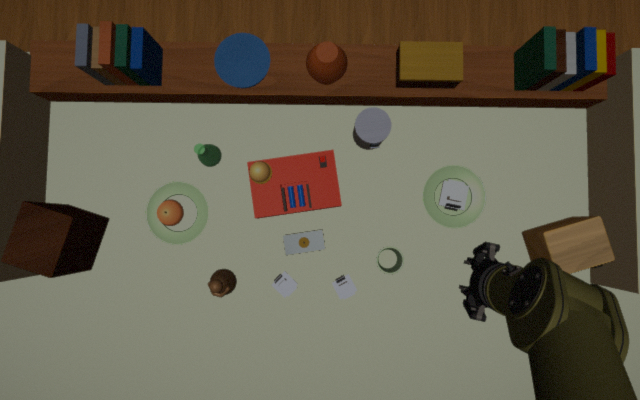

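View pics/t11c.png

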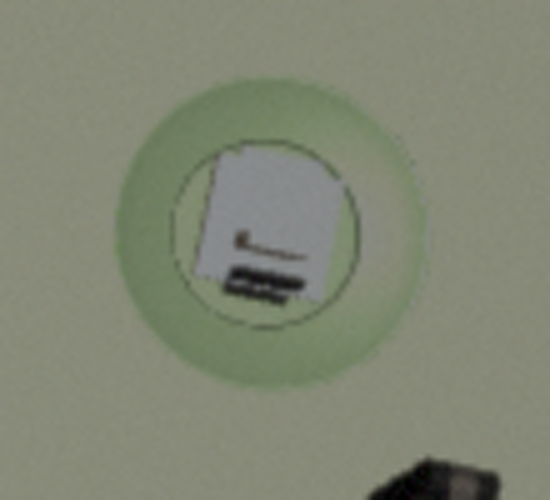

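View pics/s11.png

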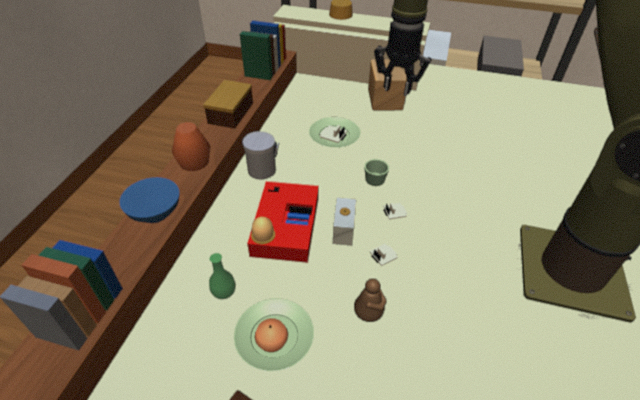

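```bash
python3 - <<'E'
from h import *
a=cv2.imread('pics/t11.png');cv2.imwrite('pics/t12.png',cv2.resize(a[150:300,210:410],None,fx=4,fy=4,interpolation=cv2.INTER_CUBIC))
E
```

```text
(no output)
```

View pics/t12.png

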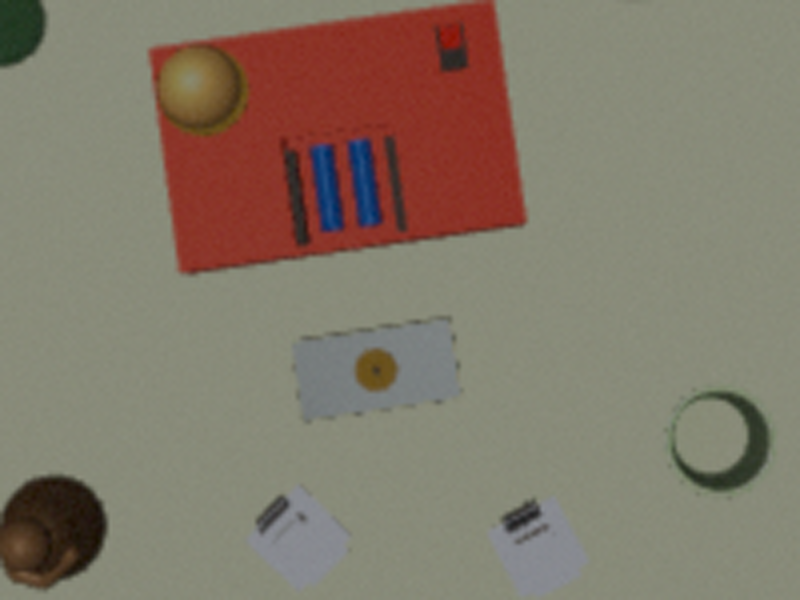

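Lamp corners in this crop are (150,48), (494,1), (526,223) and (181,272). The lamp is square and has not moved since the last push, and the cover lies flat in the saucer.

```bash
python3 - <<'E'
from h import *
p=viewer.snapshot('top')
rep(p,[(150,48),(494,1),(526,223),(181,272)],[3,2,1,0])
c=lambda u,v:(400+u/5,150+v/5)
print('cover',at_z(p,np.mean([c(217,148),c(343,178),c(325,300),c(193,275)],0),.01),'saucer',at_z(p,c(269,233),.018))
arm.sign_off();print(read_state()['t'])
E
```

```text
lamp [0.6294 0.0459 0.1546] rms 0.36 gap 0.0462 rel 0.001
tcp in lamp -0.2309 -0.308
cover [ 0.61163161 -0.32777113  0.01      ] saucer [ 0.60744521 -0.3251056   0.018     ]
the job is handed in; nothing more can be done
the job is handed in; nothing more can be done
```

The job is handed in with the cover lying in the empty celadon saucer. `sign_off` gives no verdict, so what follows rests on my own checks.

I walked the lamp back with four alternating corner pushes (left, right, left, right). Then I pinched tab and rib, pivoted the cover up about 0.3 rad, drew it out, and set it down released.

**Last checks:**
- **Lamp:** the top camera puts it 46 mm clear of the stone and 0.001 rad from square.
- **Cover:** it lies flat and right way up, about 5 mm from the saucer's centre. The gripper was lifted well clear of everything.
- **Other things:** the saucers and other objects look unmoved in the final pictures. Time was about 21 s of the 64 s allowed.

**Disagreements and odd readings:**
- **Cameras:** the wrist view put the lamp 2–3 mm further back than the top view. I trusted the wrist view for the grasp; either value is within the limits.
- **Pinch:** it closed to 12.5 mm instead of the stated 14 mm.
- **Network:** in the last top picture, the network's best spot for the empty saucer was about 13 px off its centre. I used the centre read from the picture instead.

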